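# Centre the snowman under the cradle

### The arm

A 6-joint arm with a two-finger parallel gripper is mounted at the origin on the work surface. World frame = base frame: x ahead of the robot, y to its left, z up, the work surface at z = 0. Lengths are in mm, angles in rad, forces in N, time in s.
With the tool pointing down it reaches from about 400 to 925 mm from the base axis. Payload 12.5 kg.
Tool frame: the origin (TCP) lies on the centre line of the jaws, within the pads' length; the fingertips stand 8 mm ahead of it and the grasp point (between the pads) lies 11 mm behind it; z points along the fingers, x is the direction in which the jaws open and shut, and the axes are right-handed (so a half turn about z gives the same grasp; the last joint's range is limited). The gripper opens to 95 mm and grips with 3 to 60 N. Pads are 20 mm wide; open, the fingers measure 119 mm over their backs; the gripper's body (75 mm by 180 mm) begins 59 mm behind the grasp point.
Start: joints at [1.104, 0.491, 1.559, -0, 1.092, -0.106], TCP at [220.623, 584.783, 222.661] pointing down, gripper open.
Joint ranges: [-3.1, 3.1], [-0.84, 2.19], [0.05, 2.79], [-1.13, 4.28], [0.06, 2.93], [-2.69, 2.69]. Speed limits (rad/s): [2.22, 2.22, 2.79, 3.14, 3.14, 3.14].

### API

Orientations are given as [roll, pitch, yaw] about the fixed x, y, z axes, in that order (R = Rz(yaw) Ry(pitch) Rx(roll)).
In Python, from cell import env gives the robot as it stands. The module is installed in compiled form; this text tells all that it offers.
- The arm moves only by the tool send_rows, never from a script. Its argument "moves" is a list that holds one entry, the list of rows, each a list of 6 numbers: the shift along the tool's x, y, z as a fraction of full scale, then the turn, a rotation vector about the tool's x, y, z as a fraction of full scale. A call has 1 to 12 rows; each row is the pose to reach, as a shift and turn from the pose commanded when the call began, along the tool's axes at that moment; what a row does not reach only later rows make up. Full scale, the value 1, is 0.3 m for a shift and 90 degrees for a turn. A row lasts 1/12 s, in which the tool goes at most 41.7 mm and 7.16 degrees, less where a joint would pass 70% of its speed; a pose out of reach is approached as far as the arm can. A call with a number of a shift or a turn outside -1 to 1 is refused whole. A call with a gripper value outside its range is refused whole. "grip" is the gripper's target within -1 to 1 (shut at 1, half-way at 0, fully open at -1), set as the call begins (left out, the last holds). The fingers move at their own pace and stop on an object; the grip force is fixed at half the most. Time passes only in rows, so rows that repeat a pose let the fingers close. It gives the time, the measured TCP pose, the force and the opening at its end, in the units of the state.
- env.state(): the state, without advancing time (a new reading comes with each control period).
- env.read_camera(name): name is "side" or "top"; returns a dict with "image" (384x512x3 uint8, red, green, blue), "mtx" (3x3 intrinsics, pixels), "T" (4x4, takes a point from camera to world coordinates). Camera axes: x right, y up, looking along -z (the intrinsics and any distortion apply to the point x, -y, -z); pixel columns grow to the right and rows downward; lengths in mm; the calibration is good to about 2 mm. A picture is of the moment at which its call begins. There is no depth.
- env.job_done(): hands the job in, once; it reports no verdict.
Trained networks look in the newest picture that a camera, given by its name, has taken for a name from the list of things; names that differ only in an ending like _2 or _b are one class to them, and where a whole thing is asked for, a point or a joint stands for the part that bears it (a point fixed in the world has none). Each returns a list of dicts, best first, with "confidence" (0 to 1); they miss things now and then, are a little off and sometimes report something else, mostly with a low value. They report only what shows in the picture. A call takes as long as a camera call. They do not tell look-alikes from the thing itself.
- env.look_for(camera, thing): "xy" ([column, row] in pixels, amid what is visible of it).
- env.outline_of(camera, thing): "region" (384x512 bool, what is visible of it) and "xy" ([column, row] in pixels, amid what is visible of it).
The state is a dict: "t": time; "joints": joint angles; "qvel": joint speeds; "tau": joint torques, N m; "eef_pos": TCP position; "tcp_rot": TCP orientation; "ft_force": force on the tool from outside, world axes, zero at the start; "moment": the same for the moment, N m; "opening": opening from 0.0 (shut) to 1.0 (fully open).
Only numpy, scipy, OpenCV 4.12 (cv2) and the standard library are available. Lean on these libraries where they do the work, as an engineer would, in place of code of your own. Each camera call takes 0.05 s, during which the arm holds its last target. There are 200 camera calls.

### The job

With light taps of the fingertips, nudge the porcelain snowman across its small chrome-ringed base until it stands upright in the middle, over the dark inlaid disc; do not grip or lift it, tip it over or knock it off. Then push the aluminium swing arm round to its stop, so that the padded cradle stands over the snowman, and leave the other things on the shelf where they are.

Things in the scene. Friction and masses are not known exactly. Their poses are not given: they have to be found in the camera images.
- snowman: white porcelain snowman with a black hat, 80 mm high (lowest ball 42 mm across, widest 18 mm above its underside; flat round foot 32 mm across), about 0.12 kg, top-heavy: pushed above the lowest ball it tips. It stands loose and off-centre on the base. Origin at the centre of its underside, z up its axis
- base_top (a point): centre of the flat top of the fixed base, 36 mm above the shelf: a chrome ring 96 mm across round a pale wood top 86 mm across, with a flush dark wood disc, 54 mm across, inlaid in the middle. When the snowman is well centred its lowest ball, seen from above, lies within that disc
- swing (a joint): angle of the swing arm about its upright post, rad: 0 at its stop, where the cradle stands over the middle of the base; grows to 1.6 as the arm swings away, clockwise seen from above; at 0 the bar points from the post straight to the base. It has light friction (under 1 N at the bar) and stays where it is left
- swing_pivot (a point): point on the swing arm's upright axis, at the mid-height of its bar, 165 mm above the shelf and, seen from above, 180 mm from the centre of the base. The post below it is 18 mm thick, the hub 30 mm across, its top 18 mm above this point
- bar_mid (a point): point on the centre line of the swing arm's straight bar, 110 mm from the pivot. The bar is 10 mm thick and 16 mm high (157 to 173 mm above the shelf), free on both sides from 20 to 145 mm from the pivot
- cradle (a point): centre of the padded cradle at the end of the swing arm, 180 mm from the pivot: a round dish 60 mm across with upright pads, 156 to 173 mm above the shelf; it passes 40 mm above the snowman's hat
- evergreens: bystander: green resin cluster of three small trees on a 64 mm disc, 80 mm high; not to be moved
- spare_ring: bystander: spare chrome ring lying flat, 90 mm across, 18 mm high, open in the middle; not to be moved
- globe: bystander: frosted glass sphere, 80 mm across, standing on its short flat neck, 85 mm high; not to be moved
- glue_jar: bystander: small lidded jar, 50 mm across, 60 mm high; not to be moved
- brush: bystander: flat wooden-handled brush lying down, 170 mm long; not to be moved
- water_cup: bystander: blue ceramic cup, 70 mm across, 80 mm high; not to be moved
- sanding_block: bystander: cork block 70 x 45 x 25 mm; not to be moved
Mind the look-alikes: they are no part of the job. What is shaped like the snowman but blue is not meant.

How it is judged (in metres and radians):
On the way, in this order (a step that is already met when the one before it is completed fails the run):
1. the snowman stands upright in the middle of the base (horizontal distance between snowman and base_top below 0.006 m and angle between snowman's own z axis and vertical below 0.08 rad and z of snowman in the frame of base_top between -0.003 and 0.003 m), for 0.2 s.
2. the swing arm is at its stop, the cradle over the snowman (value of joint swing below 0.06 rad), for 0.2 s.
At the end, for the whole second after the job is handed in: The snowman stands upright (within 0.08 rad) and at rest on the base, its axis within 6 mm of the base's centre; the swing arm is within 0.06 rad of its stop; the bystanders are within 15 mm of where they began (all of step 1 and linear speed of snowman below 0.01 m/s and value of joint swing below 0.06 rad and distance of each of evergreens, spare_ring, globe, glue_jar, brush, water_cup, sanding_block from where it was at the start of the episode below 0.015 m); the robot touches nothing.
It fails at once if the snowman is lifted (more than 10 mm off the base) (z of snowman in the frame of base_top above 0.01 m).
It fails at once if the snowman falls off the base (z of snowman in the frame of base_top below -0.01 m).
It fails at once if the snowman is tipped by more than 0.5 rad (angle between snowman's own z axis and vertical above 0.5 rad).
It fails at once if the fingers grip the snowman or press on it hard (over 6 N in all) (contact force between the fingers and snowman above 6 N).
It fails at once if a bystander is moved by more than 15 mm (distance of any of evergreens, spare_ring, globe, glue_jar, brush, water_cup, sanding_block from where it was at the start of the episode above 0.015 m).
It also fails if it takes over 58 s, if anything falls off the work surface, if the arm or the gripper's body presses on something with over 40 N, if the wrist force passes 120 N, or if a joint passes its speed limit or range.

## Working session

There is one attempt and no reset: what is moved stays moved. The work goes in short steps, Python scripts to look and compute and a tool call to move; the robot and the scene stay as the last step left them, time stands still between calls to the robot, and variables do not carry over. Pictures are saved under pics/ and viewed, about 8 in all and at most 12, crops included, and the job is handed in when it is done.

Besides the shell and the picture viewer there is one more tool, called after "Request:" as name([rows], argument=value, ...), one row to a line, values as JSON. send_rows: Moves the arm, as the interface text tells. Its arguments: {"type":"object","properties":{"moves":{"type":"array","items":{"type":"array","items":{"type":"array","items":{"type":"number"}}}},"grip":{"type":"number"}},"required":["moves"]}

```bash
mkdir -p pics
cat > h.py <<'E'
import numpy as np, cv2
from cell import env
def cam(n): return env.read_camera(n)
def ray(c,uv):
    K=c['mtx'];T=c['T']
    p=np.linalg.inv(K)@np.array([uv[0],uv[1],1.])
    d=T[:3,:3]@np.array([p[0],-p[1],-p[2]]); return T[:3,3],d
def at(c,uv,z):
    o,d=ray(c,uv); return o+d*(z-o[2])/d[2]
def px(c,P):
    T=c['T'];q=T[:3,:3].T@(np.array(P,float)-T[:3,3]);v=c['mtx']@np.array([q[0],-q[1],-q[2]]);return v[:2]/v[2]
def save(n,im,s=1):
    cv2.imwrite('pics/'+n+'.png',cv2.resize(im[:,:,::-1],None,fx=s,fy=s,interpolation=cv2.INTER_CUBIC))
E
python3 - <<'E'
from h import *
np.set_printoptions(precision=1,suppress=True)
s=env.state();print(s)
for n in('top','side'):
    c=cam(n);save(n+'0',c['image'],1.5);print(n,c['T'],c['mtx'],c.keys())
    for t,z in [('snowman',18),('base_top',36),('swing_pivot',183),('bar_mid',173),('cradle',165),('evergreens',40),('spare_ring',18),('globe',40),('glue_jar',60),('brush',5),('water_cup',80),('sanding_block',25)]:
        for r in env.look_for(n,t)[:3]: print(t,r['xy'],round(r['confidence'],2),at(c,r['xy'],z))
E
```

```text
{'t': 0.0, 'joints': array([ 1.1,  0.5,  1.6,  0. ,  1.1, -0.1]), 'qvel': array([ 0., -0.,  0., -0., -0., -0.]), 'tau': array([  0. , -61.3, -25.8,   0.1,   0. ,  -0. ]), 'eef_pos': array([220.5, 584.6, 222.1]), 'tcp_rot': array([-3.1,  0. ,  1.2]), 'ft_force': array([-0.2,  0.5,  0. ]), 'moment': array([-0., -0.,  0.]), 'opening': 1.000251659785158}
top [[  -0.     1.    -0.   502.2]
 [  -1.    -0.    -0.   -11.7]
 [  -0.     0.     1.  1120.8]
 [   0.     0.     0.     1. ]] [[397.6   0.  254. ]
 [  0.  397.6 191.9]
 [  0.    0.    1. ]] dict_keys(['image', 'mtx', 'T'])
snowman [297.1, 206.2] 0.68 [ 509.7 -121.9   18. ]
snowman [305.0, 249.8] 0.64 [ 389.6 -143.    18. ]
snowman [330.3, 268.4] 0.46 [ 338.8 -212.2   18. ]
base_top [298.0, 200.1] 0.58 [ 526.2 -122.6   36. ]
swing_pivot [243.7, 132.9] 0.74 [682.8  20.5 183. ]
bar_mid [245.6, 134.8] 0.72 [680.1  16.3 173. ]
cradle [245.9, 134.8] 0.87 [681.6  15.8 165. ]
evergreens [352.1, 178.0] 0.79 [ 586.2 -269.5   40. ]
spare_ring [229.4, 180.1] 0.82 [582.4  65.9  18. ]
globe [395.6, 195.0] 0.93 [ 539.8 -386.8   40. ]
glue_jar [188.8
[... 526 characters left out ...]
an [191.7, 312.5] 0.89 [ 338.4 -194.2   18. ]
snowman [257.7, 259.2] 0.87 [512.4 -71.7  18. ]
snowman [213.3, 292.8] 0.66 [ 391.9 -150.8   18. ]
base_top [266.8, 279.8] 0.72 [ 515.  -156.3   36. ]
swing_pivot [320.6, 192.4] 0.86 [665.8 -54.6 183. ]
bar_mid [322.0, 193.2] 0.87 [672.9 -46.1 173. ]
cradle [322.0, 195.5] 0.7 [674.1 -44.7 165. ]
evergreens [309.4, 325.1] 0.94 [ 570.6 -298.2   40. ]
spare_ring [256.4, 216.3] 0.72 [543.9  85.7  18. ]
globe [308.8, 365.8] 0.74 [ 541.7 -385.6   40. ]
globe [269.0, 279.4] 0.16 [ 519.3 -159.7   40. ]
glue_jar [246.0, 193.7] 0.86 [526.7 137.   60. ]
brush [373.1, 339.0] 0.76 [ 698.6 -337.7    5. ]
sanding_block [239.6, 376.7] 0.45 [ 411.1 -369.2   25. ]
```

View pics/top0.png

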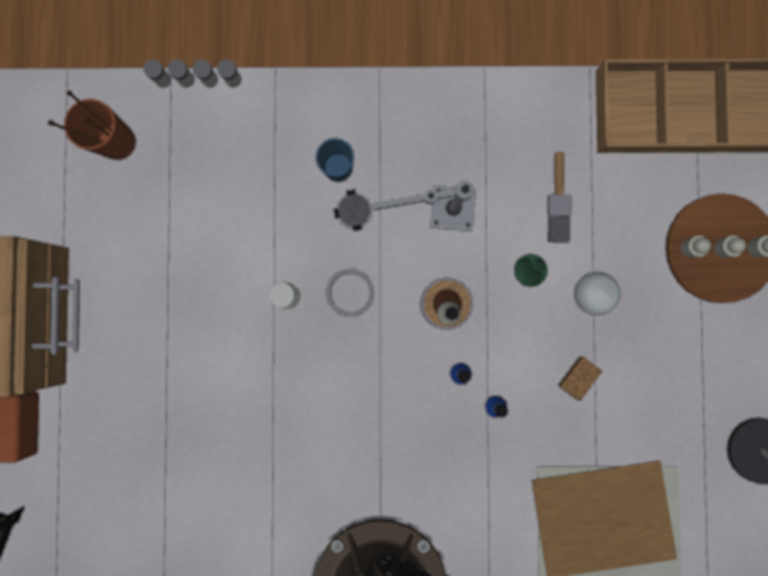

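View pics/side0.png

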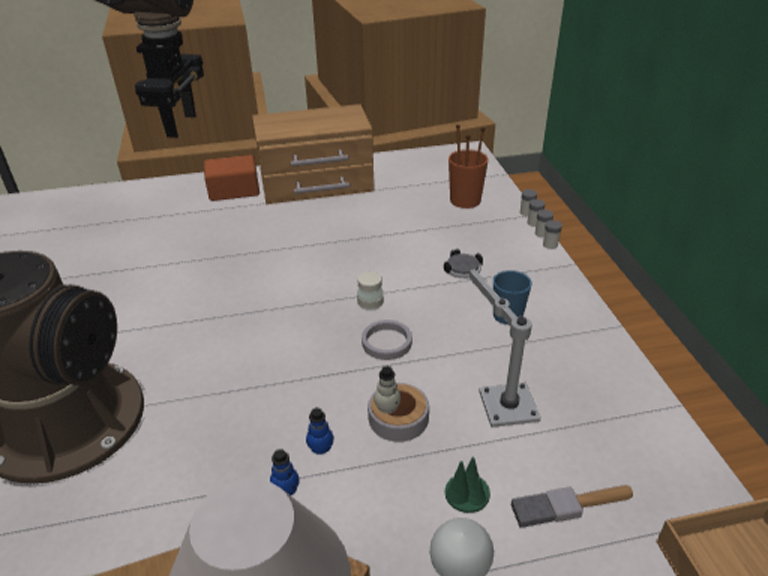

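Snowman candidates, top picture in native pixels: the white one on the base at about (297,206), blue look-alikes at (307,249) and (331,270), and white figures on the round tray at (465,164) and to its right. I choose the one on the chrome-ringed base. Next is a close crop with model overlays.

```bash
cat >> h.py <<'E'
def overlay(c,im,s,off,cen,z,r,col):
    a=np.linspace(0,2*np.pi,73)
    p=np.array([px(c,[cen[0]+r*np.cos(t),cen[1]+r*np.sin(t),z]) for t in a])
    cv2.polylines(im,[np.round(((p-off+.5)*s-.5)*8).astype(int)],True,col,1,cv2.LINE_AA,3)
def crop(c,cen,h,s):
    o=np.round(px(c,cen)-h).astype(int)
    return cv2.resize(c['image'][o[1]:o[1]+2*h,o[0]:o[0]+2*h],None,fx=s,fy=s,interpolation=cv2.INTER_CUBIC),o
E
python3 - <<'E'
from h import *
np.set_printoptions(precision=1,suppress=True)
B=np.array([522,-118,36.]);out=[]
for n in('top','side'):
    c=cam(n);im,o=crop(c,[522,-118,50],25,8);print(n,o)
    out.append(im)
    for t in ('base_top','snowman'):
        for r in env.outline_of(n,t)[:3]:
            m=r['region'];ys,xs=np.nonzero(m);print(n,t,r['confidence'],r['xy'],m.sum(),xs.min(),xs.max(),ys.min(),ys.max())
save('crop1',np.hstack(out))
# swing parts
c=cam('side');
for n in('top','side'):
  c=cam(n)
  for r in env.outline_of(n,'swing_pivot')[:2]:
    m=r['region'];ys,xs=np.nonzero(m);print(n,r['confidence'],m.sum(),xs.min(),xs.max(),ys.min(),ys.max())
E
```

```text
top [272 177]
top base_top 0.7 [297.2, 198.9] 738 280 314 185 218
top snowman 0.72 [329.4, 269.6] 184 323 337 263 277
top snowman 0.69 [305.0, 246.7] 167 300 313 241 255
top snowman 0.59 [297.0, 204.7] 165 291 305 201 215
side [241 238]
side snowman 0.96 [212.0, 292.9] 412 204 222 272 302
side snowman 0.89 [259.4, 256.7] 390 249 266 244 274
side snowman 0.7 [190.9, 312.9] 359 180 198 300 328
top 0.76 944 223 315 120 153
side 0.56 916 296 354 166 227
side 0.37 726 297 326 306 341
```

View pics/crop1.png

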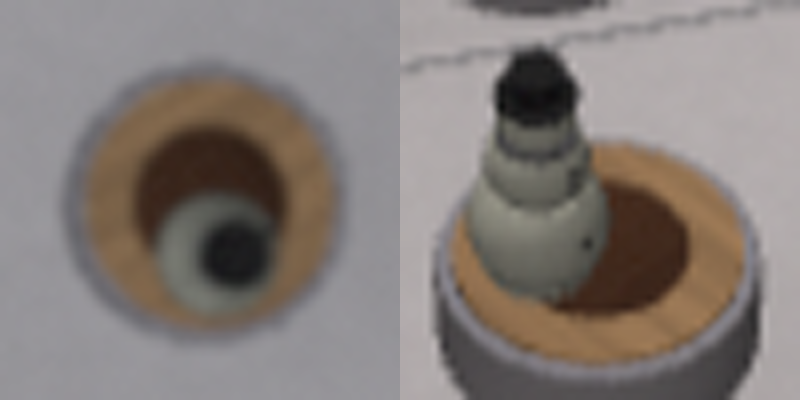

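```bash
cat >> h.py <<'E'
from scipy.optimize import minimize
PARTS=[(18,21),(27,18.5),(42,14),(55,10.5),(63,9),(69,9),(74,8)]  # height, radius of balls standing for the snowman
def model(c,xs,ys,b,s):
    u,v=np.meshgrid(xs,ys);K=c['mtx'];T=c['T']
    p=np.stack([u,v,np.ones_like(u)],-1)@np.linalg.inv(K).T
    d=(p*[1,-1,-1])@T[:3,:3].T; o=T[:3,3]
    q=o+d*((36-o[2])/d[...,2])[...,None]
    sg=lambda x:1/(1+np.exp(-np.clip(x,-30,30)/1.2))
    m=sg(43-np.hypot(q[...,0]-b[0],q[...,1]-b[1]))
    dn=d/np.linalg.norm(d,axis=-1,keepdims=True)
    for z,r in PARTS:
        w=np.array([s[0],s[1],36+z])-o
        m=m*(1-sg(r-np.linalg.norm(w-(dn@w)[...,None]*dn,axis=-1)))
    return m
def locate(n,b=(522,-118),s=(508,-120),fixb=False):
    c=cam(n);o=np.round(px(c,[522,-118,45])-26).astype(int)
    xs=np.arange(o[0],o[0]+52);ys=np.arange(o[1],o[1]+52)
    im=cv2.GaussianBlur(c['image'],(0,0),.5).astype(float)[ys[0]:ys[-1]+1,xs[0]:xs[-1]+1]
    br=np.clip((im[...,0]-im[...,2])/im.sum(-1)/.09,0,1)
    f=lambda p:((model(c,xs,ys,b if fixb else p[2:],p[:2])-br)**2).sum()
    p0=list(s)+([] if fixb else list(b))
    best=min((minimize(f,np.array(p0)+np.resize(e,len(p0)),method='Nelder-Mead',options=dict(initial_simplex=None,xatol=.05,fatol=1e-3,maxiter=800)) for e in ([0,0],[4,4],[-4,4])),key=lambda r:r.fun)
    return c,best.x,best.fun
E
python3 - <<'E'
from h import *
np.set_printoptions(precision=1,suppress=True)
out=[]
for n in('top','side'):
    c,x,f=locate(n);print(n,x,'res',f,'rel',x[:2]-x[2:])
    im,o=crop(c,[522,-118,50],25,8);im=im.copy()
    overlay(c,im,8,o,x[2:],36,43,(255,0,0));overlay(c,im,8,o,x[2:],36,27,(255,255,0));overlay(c,im,8,o,x[:2],54,21,(0,255,0));overlay(c,im,8,o,x[:2],116,8,(0,255,255));out.append(im)
save('fit1',np.hstack(out))
# swing: base from mean; pivot on hub
for n in('top','side'):
  c=cam(n);m=env.outline_of(n,'swing_pivot')[0]['region'];im,o=crop(c,[690,-40,165],45,4);save('sw_'+n,im)
  print(n,o)
a=[cv2.imread('pics/sw_%s.png'%n) for n in('top','side')]
cv2.imwrite('pics/sw.png',np.hstack(a))
E
```

```text
top [ 504.1 -121.8  521.3 -121.9] res 25.841147034414277 rel [-17.2   0.1]
side [ 500.6 -119.7  519.4 -123.4] res 71.26763946275307 rel [-18.7   3.7]
top [224  86]
side [283 148]
```

View pics/fit1.png

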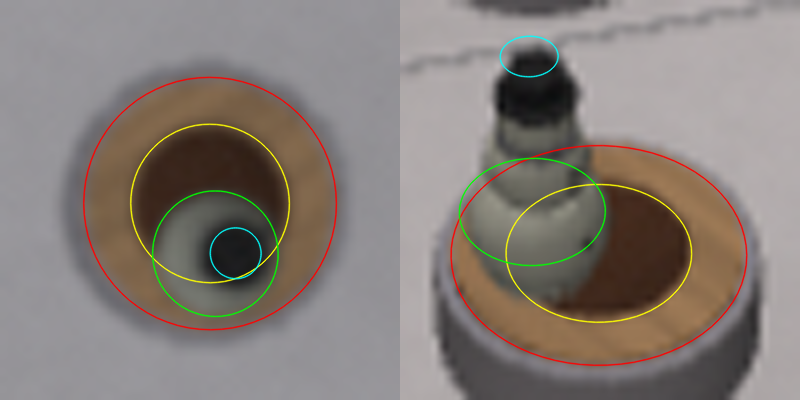

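View pics/sw.png

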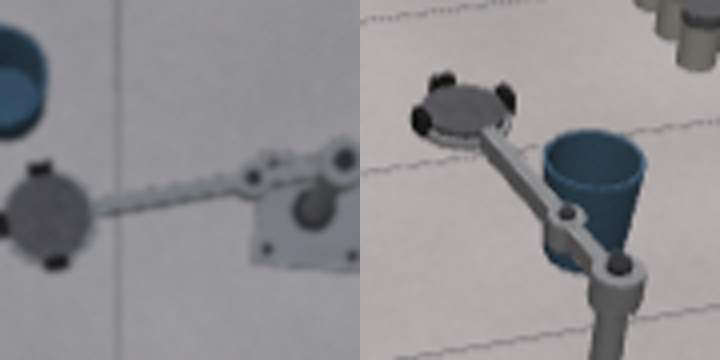

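Run:
```python
from h import *
np.set_printoptions(precision=1,suppress=True)
B=np.array([520.3,-122.5])
c=cam('top');d=cam('side');print(c['T'][:3,:3].round(3).tolist())
P=at(c,[224+345/4-.4,86+158/4-.4],183);Ps=at(d,[283+(618-360)/4-.4,148+263/4-.4],183)
C=at(c,[224+48/4-.4,86+215/4-.4],170);Cs=at(d,[283+(465-360)/4-.4,148+108/4-.4],170)
for p,q in((P,C),(Ps,Cs)):
    print(p,q,'PC',np.hypot(*(q-p)[:2]),'PB',np.hypot(*(p[:2]-B)), 'ang',np.arctan2(*(q-p)[1::-1]),np.arctan2(*(B-p[:2])[::-1]))
```

```text
[[-0.0, 0.999, -0.043], [-1.0, -0.001, -0.008], [-0.008, 0.043, 0.999]]
[ 701.1 -136.7  183. ] [669.7  40.5 170. ] PC 179.88992898401685 PB 181.37250920144433 ang 1.746482931044742 3.063458425463563
[ 697.4 -138.3  183. ] [667.3  36.1 170. ] PC 176.93617339866475 PB 177.8430379029011 ang 1.7418343131606544 3.052613243714012
```

```bash
cat >> h.py <<'E'
from scipy.spatial.transform import Rotation as Ro
def plan(pos,rpy,targets):
    R=Ro.from_euler('xyz',rpy)
    for t in targets:
        d=R.inv().apply(np.array(t[:3])-pos)/300
        w=(R.inv()*Ro.from_euler('xyz',[np.pi,0,t[3]])).as_rotvec()/(np.pi/2)
        print(t,d.round(4).tolist(),w.round(4).tolist())
E
python3 - <<'E'
from h import *
s=env.state();print(s['tcp_rot'])
plan(s['eef_pos'],s['tcp_rot'],[(400,360,222,.6),(440,340,222,.6)])
plan([400,360,222],[np.pi,0,.6],[(470,80,222,0)])
E
```

```text
[-3.14156206e+00 -5.89647142e-05  1.20996928e+00]
(400, 360, 222, 0.6) [-0.4899, 0.824, 0.0021] [-0.0, -0.0, 0.3883]
(440, 340, 222, 0.6) [-0.5052, 0.9723, 0.0021] [-0.0, -0.0, 0.3883]
(470, 80, 222, 0) [-0.3344, 0.9021, 0.0] [0.0, -0.0, 0.382]
```

Request:
send_rows([
  [[-0.06,0.1,0,0,0,0.06],[-0.12,0.2,0,0,0,0.12],[-0.18,0.3,0,0,0,0.18],[-0.24,0.4,0,0,0,0.24],[-0.3,0.5,0,0,0,0.3],[-0.36,0.6,0,0,0,0.36],[-0.42,0.7,0,0,0,0.388],[-0.49,0.824,0,0,0,0.388],[-0.49,0.824,0,0,0,0.388]],
], grip=1)

```text
t: 3.0
eef_pos: [403.4, 356.0, 222.8]
tcp_rot: [3.141, -0.001, 0.596]
ft_force: [0.1, -0.0, 0.3]
opening: 0.426
```

Request:
send_rows([
  [[-0.04,0.11,0,0,0,0.06],[-0.08,0.22,0,0,0,0.12],[-0.12,0.33,0,0,0,0.18],[-0.16,0.44,0,0,0,0.24],[-0.2,0.55,0,0,0,0.3],[-0.24,0.66,0,0,0,0.36],[-0.29,0.78,0,0,0,0.382],[-0.334,0.9,0,0,0,0.382],[-0.334,0.9,0,0,0,0.382],[-0.334,0.9,0,0,0,0.382]],
])

```text
t: 3.83
eef_pos: [470.3, 79.1, 222.7]
tcp_rot: [-3.141, -0.0, -0.003]
ft_force: [0.3, 0.2, -0.1]
opening: 0.003
```

Run:
```python
from h import *
s=env.state();print(s['t'],s['eef_pos'],s['tcp_rot'],s['opening'],s['joints'])
plan(s['eef_pos'],s['tcp_rot'],[(450,-123,150,0)])
```

```text
3.8333 [470.28428663  79.11850113 222.67137407] [-3.14144860e+00 -1.60940735e-04 -3.00716178e-03] 0.003478725926093379 [2.79673352e-02 2.81190676e-01 1.90971186e+00 1.70819705e-04
 9.50524805e-01 3.08752069e-02]
(450, -123, 150, 0) [-0.0656, 0.674, 0.2421] [-0.0001, -0.0001, -0.0019]
```

Request:
send_rows([
  [[-0.01,0.1,0.04,0,0,0],[-0.02,0.2,0.08,0,0,0],[-0.03,0.3,0.12,0,0,0],[-0.04,0.42,0.16,0,0,0],[-0.055,0.54,0.2,0,0,0],[-0.068,0.67,0.24,0,0,0],[-0.068,0.67,0.24,0,0,0],[-0.068,0.67,0.35,0,0,0],[-0.068,0.67,0.45,0,0,0],[-0.068,0.67,0.54,0,0,0],[-0.068,0.67,0.552,0,0,0],[-0.068,0.67,0.552,0,0,0]],
])

```text
t: 4.83
eef_pos: [449.4, -119.1, 56.2]
tcp_rot: [-3.14, 0.003, 0.002]
ft_force: [0.4, -0.8, 1.2]
opening: 0.007
```

Run:
```python
from h import *
s=env.state();print(s['t'],s['eef_pos'],s['tcp_rot'],s['ft_force'])
out=[]
for n in('top','side'):
    c=cam(n);im,o=crop(c,[510,-122,60],32,6);out.append(im)
save('near',np.hstack(out))
```

```text
4.8333 [ 449.36142562 -119.13521105   56.24578405] [-3.14022926e+00  2.74441948e-03  1.86515705e-03] [ 0.40000059 -0.76467388  1.16935575]
```

View pics/near.png

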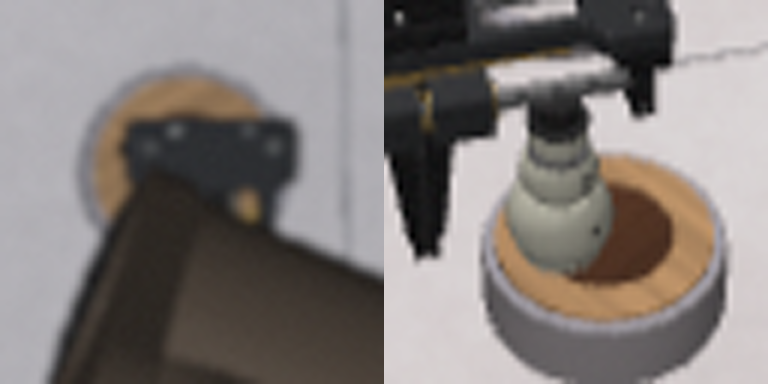

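Request:
send_rows([
  [[0.02,0,0,0,0,0],[0.04,0,0,0,0,0],[0.055,0,0,0,0,0],[0.06,0,0,0,0,0],[0.065,0,0,0,0,0],[0.07,0,0,0,0,0],[0.075,0,0,0,0,0],[0.08,0,0,0,0,0],[0.084,0,0,0,0,0],[0.084,0,0,0,0,0]],
])

```text
t: 5.77
eef_pos: [475.0, -120.4, 57.0]
tcp_rot: [-3.142, -0.0, 0.0]
ft_force: [0.3, -0.4, 0.4]
opening: 0.002
```

```bash
cat > t.py <<'E'
from h import *
import sys
np.set_printoptions(precision=1,suppress=True)
s=env.state();print(s['t'],s['eef_pos'],s['ft_force'])
c,x,f=locate('side',b=(519.4,-123.4),s=(float(sys.argv[1]),-121),fixb=True);print('rel',x-[519.4,-123.4],f)
im,o=crop(c,[505,-122,60],32,10)
save(sys.argv[2],im)
E
python3 t.py 501 push1
```

```text
5.7667 [ 475.  -120.4   57. ] [ 0.3 -0.4  0.4]
rel [-19.5   3.7] 138.789930171207
```

View pics/push1.png

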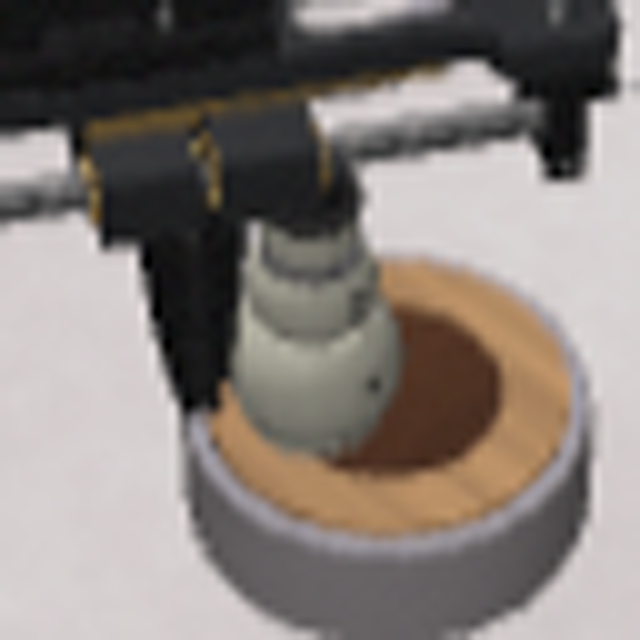

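Run:
```python
from h import *
np.set_printoptions(precision=1,suppress=True)
c=cam('side');im,o=crop(c,[505,-122,60],32,10);print(o)
def aty(uv,y):
    q,d=ray(c,uv);return q+d*(y-q[1])/d[1]
for nm,p in dict(tip=(195,412),blkL=(105,240),blkR=(320,205),blkRtop=(325,160),mid=(210,215)).items():
    uv=o+np.array(p)/10-.45
    print(nm,[aty(uv,y)[[0,2]] for y in(-110,-120,-130,-140)])
```

```text
[227 230]
tip [array([476. ,  26.6]), array([474.3,  37.7]), array([472.6,  48.8]), array([470.9,  59.9])]
blkL [array([457.1,  88.3]), array([455.7,  98.5]), array([454.3, 108.7]), array([452.9, 119. ])]
blkR [array([506.8,  88. ]), array([504.7,  98.2]), array([502.6, 108.4]), array([500.4, 118.6])]
blkRtop [array([508.1, 101.9]), array([506. , 111.9]), array([503.8, 122. ]), array([501.7, 132. ])]
mid [array([481.4,  90.6]), array([479.6, 100.8]), array([477.8, 111. ]), array([476.1, 121.2])]
```

Request:
send_rows([
  [[-0.02,0,0,0,0,0],[-0.02,0,0,0,0.07,0],[-0.02,0,0,0,0.1333,0],[-0.02,0,0.01,0,0.1333,0],[-0.02,0,0.01,0,0.1333,0],[-0.02,0,0.01,0,0.1333,0]],
])

```text
t: 6.37
eef_pos: [468.4, -120.5, 54.0]
tcp_rot: [-3.141, -0.208, -0.0]
ft_force: [-0.6, -0.2, -0.6]
opening: 0.005
```

Request:
send_rows([
  [[0.01,0,0.002,0,0,0],[0.015,0,0.003,0,0,0],[0.02,0,0.004,0,0,0],[0.025,0,0.005,0,0,0],[0.03,0,0.006,0,0,0],[0.034,0,0.007,0,0,0],[0.034,0,0.007,0,0,0],[0.034,0,0.007,0,0,0]],
])

```text
t: 7.03
eef_pos: [479.3, -120.4, 54.1]
tcp_rot: [-3.142, -0.209, 0.001]
ft_force: [-1.1, -0.1, 0.1]
opening: 0.006
```

```bash
python3 t.py 503 push2
```

```text
7.0333 [ 479.3 -120.4   54.1] [-1.1 -0.1  0.1]
rel [-17.1   3.3] 123.34108100370008
```

View pics/push2.png

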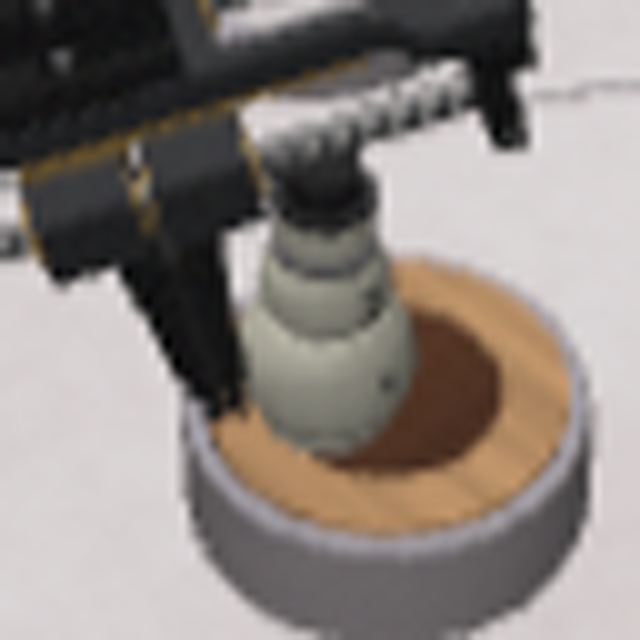

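Request:
send_rows([
  [[0.004,0,0.001,0,0,0],[0.008,0,0.0017,0,0,0],[0.012,0,0.0025,0,0,0],[0.016,0,0.0034,0,0,0],[0.02,0,0.0042,0,0,0],[0.024,0,0.005,0,0,0],[0.028,0,0.006,0,0,0],[0.032,0,0.0068,0,0,0],[0.036,0,0.0076,0,0,0],[0.039,0,0.0083,0,0,0],[0.039,0,0.0083,0,0,0],[0.039,0,0.0083,0,0,0]],
])

```text
t: 8.08
eef_pos: [491.3, -120.4, 54.1]
tcp_rot: [3.142, -0.21, 0.001]
ft_force: [0.2, 0.4, -0.1]
opening: 0.008
```

```bash
python3 t.py 515 push3
```

```text
8.0833 [ 491.3 -120.4   54.1] [ 0.2  0.4 -0.1]
rel [-7.2  4.3] 152.9683482228517
```

View pics/push3.png

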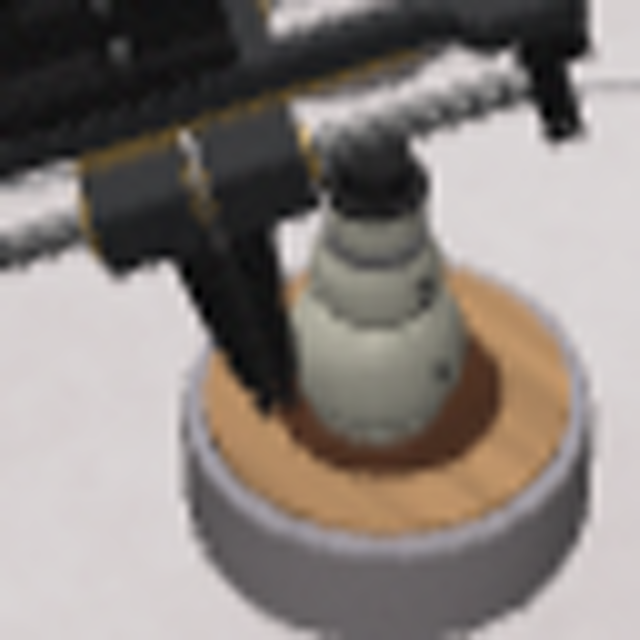

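Request:
send_rows([
  [[-0.03,0,-0.006,0,0,0],[-0.08,0,-0.017,0,0,0],[-0.12,0,-0.025,0,0,0],[-0.1,0,-0.12,0,0,0],[-0.08,0,-0.22,0,0,0],[-0.06,-0.07,-0.32,0,0,0],[-0.05,-0.18,-0.36,0,0,0],[-0.05,-0.3,-0.36,0,0,0],[-0.05,-0.42,-0.36,0,0,0],[-0.05,-0.54,-0.36,0,0,0],[-0.05,-0.62,-0.36,0,0,0],[-0.05,-0.62,-0.36,0,0,0]],
])

```text
t: 9.13
eef_pos: [453.6, 68.8, 156.8]
tcp_rot: [-3.141, -0.21, 0.004]
ft_force: [-0.9, 1.0, 0.8]
opening: 0.003
```

```bash
cat > m.py <<'E'
from h import *
import sys
np.set_printoptions(precision=1,suppress=True)
s=env.state();print(s['t'],s['eef_pos'],s['tcp_rot'])
out=[]
for n in('top','side'):
    c,x,f=locate(n,s=(517,-121));print(n,x,'res',f,'rel',x[:2]-x[2:])
    im,o=crop(c,[522,-118,50],25,8);im=im.copy()
    overlay(c,im,8,o,x[2:],36,43,(255,0,0));overlay(c,im,8,o,x[2:],36,27,(255,255,0));overlay(c,im,8,o,x[:2],54,21,(0,255,0));out.append(im)
save(sys.argv[1],np.hstack(out))
E
python3 m.py fit2
```

```text
9.1333 [453.6  68.8 156.8] [-3.1 -0.2  0. ]
top [ 518.5 -121.3  521.2 -121.9] res 15.977478918365868 rel [-2.7  0.7]
side [ 516.9 -120.3  519.1 -123.3] res 79.93066802223376 rel [-2.2  3. ]
```

View pics/fit2.png

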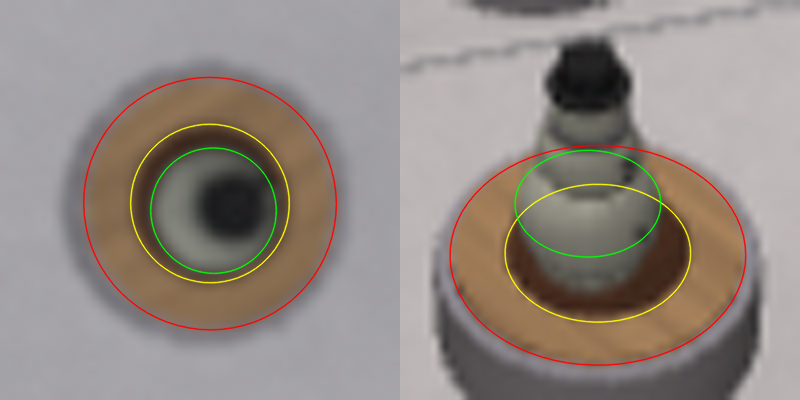

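Request:
send_rows([
  [[-0.02,0.12,0,0,0,0],[-0.03,0.24,0,0,0,0],[-0.03,0.36,0,0,0,0],[-0.03,0.48,0,0,0,0],[-0.03,0.58,0.02,0,0,0],[-0.04,0.62,0.08,0,0,0],[-0.05,0.62,0.18,0,0,0],[-0.06,0.62,0.28,0,0,0],[-0.07,0.62,0.335,0,0,0],[-0.03,0.62,0.343,0,0,0],[0.01,0.62,0.352,0,0,0],[0.03,0.62,0.356,0,0,0]],
])

```text
t: 10.23
eef_pos: [485.7, -122.0, 53.6]
tcp_rot: [3.141, -0.209, -0.001]
ft_force: [0.0, 0.8, 0.4]
opening: 0.004
```

Request:
send_rows([
  [[0.006,0,0.0012,0,0,0],[0.012,0,0.0025,0,0,0],[0.016,0,0.0033,0,0,0],[0.02,0,0.0042,0,0,0],[0.024,0,0.005,0,0,0],[0.0275,0,0.0057,0,0,0],[0.0275,0,0.0057,0,0,0],[0.0275,0,0.0057,0,0,0],[0.0275,0,0.0057,0,0,0]],
])

```text
t: 10.98
eef_pos: [493.5, -120.3, 54.1]
tcp_rot: [-3.142, -0.209, 0.001]
ft_force: [0.0, 0.4, 0.1]
opening: 0.006
```

Request:
send_rows([
  [[-0.03,0,-0.006,0,0,0],[-0.08,0,-0.017,0,0,0],[-0.12,0,-0.025,0,0,0],[-0.1,0,-0.12,0,0,0],[-0.08,0,-0.22,0,0,0],[-0.06,-0.07,-0.32,0,0,0],[-0.05,-0.18,-0.36,0,0,0],[-0.05,-0.3,-0.36,0,0,0],[-0.05,-0.42,-0.36,0,0,0],[-0.05,-0.54,-0.36,0,0,0],[-0.05,-0.62,-0.36,0,0,0],[-0.05,-0.62,-0.36,0,0,0]],
])

```text
t: 11.98
eef_pos: [455.9, 68.9, 156.8]
tcp_rot: [-3.141, -0.21, 0.004]
ft_force: [-0.1, -0.3, 0.7]
opening: 0.003
```

```bash
python3 m.py fit3
```

```text
11.9833 [455.9  68.9 156.8] [-3.1 -0.2  0. ]
top [ 520.3 -121.1  521.2 -121.9] res 15.833179838775704 rel [-0.9  0.9]
side [ 519.2 -120.3  519.1 -123.3] res 79.48932926129069 rel [0.1 3. ]
```

Run:
```python
from h import *
np.set_printoptions(precision=4,suppress=True)
s=env.state();p=np.array([456,66.5,156.8])
plan(p,[np.pi,-.2094,0],[(470,66,235,0),(716,-24,235,0)])
P=np.array([699.5,-137.5])
def F(th,k=17): return P+105*np.array([np.cos(th),np.sin(th)])+k*np.array([np.sin(th),-np.cos(th)])
start=np.array([716,-24])
for th in list(np.linspace(1.745,3.057,24)):
    d=(F(th)-start)/300;print(round(th,3),F(th).round(0),[round(d[0],3),round(-d[1],3)])
```

```text
(470, 66, 235, 0) [0.0998, 0.0017, -0.2453] [0.0, -0.1333, -0.0]
(716, -24, 235, 0) [0.9019, 0.3017, -0.0748] [0.0, -0.1333, -0.0]
1.745 [698. -31.] [np.float64(-0.06), np.float64(0.024)]
1.802 [692. -31.] [np.float64(-0.08), np.float64(0.025)]
1.859 [686. -32.] [np.float64(-0.1), np.float64(0.027)]
1.916 [680. -33.] [np.float64(-0.12), np.float64(0.03)]
1.973 [674. -34.] [np.float64(-0.14), np.float64(0.034)]
2.03 [668. -36.] [np.float64(-0.159), np.float64(0.039)]
2.087 [662. -38.] [np.float64(-0.179), np.float64(0.046)]
2.144 [657. -40.] [np.float64(-0.197), np.float64(0.054)]
2.201 [651. -43.] [np.float64(-0.216), np.float64(0.062)]
2.258 [646. -46.] [np.float64(-0.233), np.float64(0.072)]
2.315 [641. -49.] [np.float64(-0.251), np.float64(0.083)]
2.372 [636. -52.] [np.float64(-0.267), np.float64(0.094)]
2.43 [631. -56.] [np.float64(-0.283), np.float64(0.107)]
2.487 [627. -60.] [np.float64(-0.298), np.float64(0.12)]
2.544 [622. -64.] [np.float64(-0.312), np.float64(0.134)]
2.601 [618. -69.] [np.float64(-0.326), np.float64(0.15)]
2.658 [614. -74.] [np.float64(-0.338), np.float64(0.165)]
2.715 [611. -79.] [np.float64(-0.35), np.float64(0.182)]
2.772 [608. -84.] [np.float64(-0.361), np.float64(0.199)]
2.829 [605. -89.] [np.float64(-0.371), np.float64(0.217)]
2.886 [602. -94.] [np.float64(-0.379), np.float64(0.235)]
2.943 [ 600. -100.] [np.float64(-0.387), np.float64(0.254)]
3.0 [ 598. -106.] [np.float64(-0.393), np.float64(0.273)]
3.057 [ 596. -112.] [np.float64(-0.399), np.float64(0.292)]
```

Request:
send_rows([
  [[0.05,0,-0.12,0,-0.07,0],[0.1,0,-0.245,0,-0.133,0],[0.2,0.03,-0.225,0,-0.133,0],[0.32,0.07,-0.2,0,-0.133,0],[0.44,0.11,-0.174,0,-0.133,0],[0.56,0.16,-0.148,0,-0.133,0],[0.68,0.2,-0.122,0,-0.133,0],[0.8,0.26,-0.097,0,-0.133,0],[0.902,0.302,-0.075,0,-0.133,0],[0.902,0.302,-0.075,0,-0.133,0],[0.902,0.302,-0.075,0,-0.133,0],[0.902,0.302,-0.075,0,-0.133,0]],
])

```text
t: 13.08
eef_pos: [715.7, -26.1, 234.1]
tcp_rot: [-3.141, 0.001, -0.001]
ft_force: [-1.2, -0.3, 0.1]
opening: 0.002
```

Request:
send_rows([
  [[0,0,0.08,0,0,0],[0,0,0.16,0,0,0],[0,0,0.23,0,0,0],[0,0,0.257,0,0,0],[0,0,0.257,0,0,0],[0,0,0.257,0,0,0]],
])

```text
t: 13.58
eef_pos: [716.3, -24.9, 158.8]
tcp_rot: [-3.141, -0.001, 0.001]
ft_force: [0.5, -0.8, -0.3]
opening: 0.008
```

Run:
```python
from h import *
s=env.state();print(s['eef_pos'],s['tcp_rot'],s['ft_force'],s['joints'].round(2))
a=[crop(cam('side'),[690,-40,165],32,8)[0]];save('swA',np.hstack(a))
```

```text
[716.30924273 -24.85609914 158.81446433] [-3.14146666e+00 -1.20392748e-03  5.89050276e-04] [ 0.51116862 -0.82892637 -0.26170995] [-0.13  0.68  1.37  0.    1.08 -0.13]
```

View pics/swA.png

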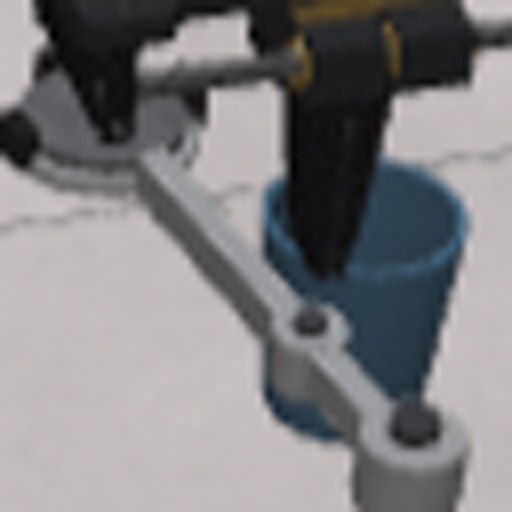

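The finger stands on the far side of the bar, clear of the cup, so I'll sweep the arm.

Request:
send_rows([
  [[-0.03,0.012,0,0,0,0],[-0.06,0.024,0,0,0,0],[-0.08,0.025,0,0,0,0],[-0.1,0.027,0,0,0,0],[-0.12,0.03,0,0,0,0],[-0.14,0.034,0,0,0,0],[-0.16,0.039,0,0,0,0],[-0.18,0.046,0,0,0,0],[-0.197,0.054,0,0,0,0],[-0.216,0.062,0,0,0,0],[-0.233,0.072,0,0,0,0],[-0.25,0.083,0,0,0,0]],
])

```text
t: 14.63
eef_pos: [640.9, -50.1, 157.6]
tcp_rot: [-3.141, -0.0, 0.001]
ft_force: [0.8, -0.5, 0.6]
opening: -0.001
```

Request:
send_rows([
  [[-0.017,0.011,0,0,0,0],[-0.033,0.024,0,0,0,0],[-0.048,0.037,0,0,0,0],[-0.062,0.051,0,0,0,0],[-0.076,0.067,0,0,0,0],[-0.088,0.082,0,0,0,0],[-0.1,0.099,0,0,0,0],[-0.111,0.116,0,0,0,0],[-0.121,0.134,0,0,0,0],[-0.129,0.152,0,0,0,0],[-0.137,0.171,0,0,0,0],[-0.137,0.171,0,0,0,0]],
])

```text
t: 15.63
eef_pos: [599.9, -102.2, 157.6]
tcp_rot: [3.142, -0.0, -0.0]
ft_force: [1.0, -0.5, 0.7]
opening: 0.005
```

```bash
cat > sw.py <<'E'
from h import *
np.set_printoptions(precision=3,suppress=True)
s=env.state();print(s['t'],s['eef_pos'],s['ft_force'])
P=np.array([699.5,-137.5])
for n in('top','side'):
    c=cam(n)
    for t in('cradle','bar_mid'):
        for r in env.outline_of(n,t)[:1]:
            m=r['region'];ys,xs=np.nonzero(m)
            q=np.array([at(c,(a,b),167)[:2] for a,b in zip(xs,ys)])
            far=q[np.hypot(*(q-P).T)>150]
            print(n,t,round(r['confidence'],2),m.sum(),'far mean',far.mean(0) if len(far) else None, 'swing',3.057-np.arctan2(*(far.mean(0)-P)[::-1]) if len(far) else None)
E
python3 sw.py
```

```text
15.6333 [ 599.851 -102.241  157.632] [ 0.997 -0.46   0.684]
side cradle 0.66 1234 far mean [ 519.747 -112.623] swing 0.05293019409395905
side bar_mid 0.62 1260 far mean [ 519.236 -112.849] swing 0.05131631775348522
```

Request:
send_rows([
  [[-0.002,0.006,0,0,0,0],[-0.004,0.012,0,0,0,0],[-0.005,0.018,0,0,0,0],[-0.006,0.024,0,0,0,0],[-0.007,0.03,0,0,0,0],[-0.007,0.03,0,0,0,0]],
])

```text
t: 16.43
eef_pos: [598.2, -110.5, 157.7]
tcp_rot: [3.142, -0.001, 0.0]
ft_force: [0.4, -0.0, 0.2]
opening: 0.004
```

Request:
send_rows([
  [[0,0.004,0,0,0,0],[0,0.008,0,0,0,0],[0,0.008,0,0,0,0]],
])

```text
t: 16.68
eef_pos: [598.1, -111.8, 157.6]
tcp_rot: [-3.14, 0.0, 0.0]
ft_force: [-0.0, 5.9, 1.4]
opening: 0.003
```

```bash
python3 sw.py
```

```text
16.6833 [ 598.059 -111.814  157.634] [-0.035  5.901  1.429]
top bar_mid 0.42 737 far mean [ 537.084 -346.179] swing 5.2891674171545855
side cradle 0.62 1298 far mean [ 516.706 -127.581] swing -0.030380546837905253
side bar_mid 0.92 1269 far mean [ 517.672 -127.769] swing -0.031128501135869513
```

Request:
send_rows([
  [[0,-0.02,0,0,0,0],[0,-0.06,0,0,0,0],[0,-0.12,0,0,0,0],[0,-0.18,-0.05,0,0,0],[0,-0.2,-0.15,0,0,0],[0,-0.24,-0.26,0,0,0],[0,-0.36,-0.3,0,0,0],[0,-0.48,-0.3,0,0,0],[0,-0.6,-0.3,0,0,0],[0,-0.72,-0.3,0,0,0],[0,-0.84,-0.3,0,0,0],[0,-0.84,-0.3,0,0,0]],
])

```text
t: 17.98
eef_pos: [597.2, 145.4, 247.7]
tcp_rot: [-3.14, -0.001, 0.005]
ft_force: [0.3, -0.1, -1.0]
opening: 0.003
```

```bash
python3 sw.py
python3 - <<'E'
from h import *
np.set_printoptions(precision=1,suppress=True)
a=[];
for n in('side','top'):
    c=cam(n);a.append(crop(c,[590,-120,80],48,4)[0])
    for t,z in [('evergreens',40),('spare_ring',18),('globe',40),('glue_jar',60),('brush',5),('water_cup',80),('sanding_block',25)]:
        for r in env.look_for(n,t)[:1]: print(n,t,r['xy'],at(c,r['xy'],z)[:2])
save('end',np.hstack(a))
x=locate('side',b=(519.1,-123.3),s=(519,-120),fixb=True);print(x[1],x[2])
E
```

```text
17.9833 [597.198 145.393 247.735] [ 0.302 -0.097 -0.976]
top cradle 0.68 997 far mean [ 520.937 -119.606] swing 0.015287594090160006
top bar_mid 0.9 953 far mean [ 521.653 -120.029] swing 0.013327336273722068
side bar_mid 0.86 1196 far mean [ 517.131 -127.738] swing -0.031115806969826743
side evergreens [310.1, 325.8] [ 571.5 -300.2]
side spare_ring [250.4, 219.4] [525.4  76.9]
side globe [306.4, 363.8] [ 538.5 -380.6]
side glue_jar [243.7, 195.7] [518.9 129.7]
side brush [369.9, 338.5] [ 692.6 -335.1]
side water_cup [339.8, 196.0] [760.7  44. ]
side sanding_block [239.9, 376.7] [ 411.6 -369.4]
top evergreens [350.7, 177.4] [ 587.8 -265.8]
top spare_ring [224.3, 181.8] [577.7  80.1]
top globe [392.9, 194.8] [ 540.3 -379.5]
top glue_jar [394.5, 191.8] [ 547.6 -377. ]
top brush [374.0, 135.4] [ 709.2 -340.8]
top water_cup [222.6, 105.9] [774.7  80. ]
top sanding_block [386.3, 250.0] [ 389.9 -364.3]
[ 519.3 -120.2] 81.51586418583742
```

View pics/end.png

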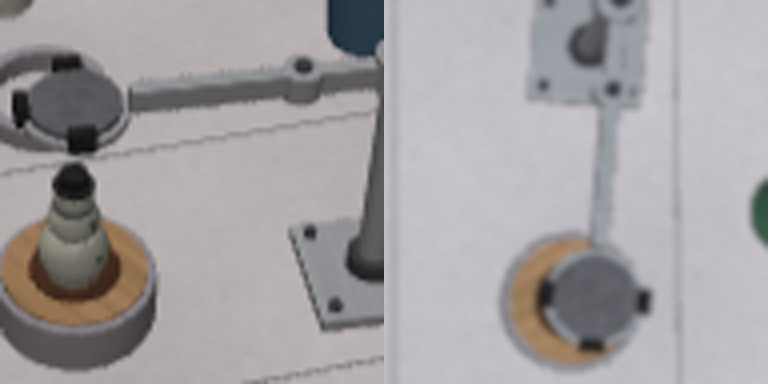

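```bash
python3 -c "
from cell import env
print(env.state()['qvel'].round(3));print(env.job_done())"
```

```text
[ 0.001 -0.003  0.002 -0.001  0.    -0.   ]
the job is handed in; nothing more can be done
None
```

The snowman stands upright in the middle of the base with the swing arm at its stop and the cradle over it. The job was handed in at about 18 s of the 58 s; no verdict is reported.

- **Snowman:** I nudged it about 17 mm with the closed fingertips at the height of its lowest ball. I tilted the tool 12° so the gripper cleared the hat. The last top view, before the arm was swung over, put it 0.9 mm short in x and 0.9 mm off in y.
- **Swing arm:** I pushed it round until the force at the wrist rose to about 6 N, which I took as the stop. The pictures then gave a swing angle of +0.015 rad (top) and −0.03 rad (side), both within the 0.06 limit. The gripper was withdrawn to about 250 mm up before I handed in.

**Checks that disagreed or were weak:**
- The side view read the snowman about 3 mm off in y. It showed a similar offset (3 to 4 mm) all along, so I took it as bias; it is still inside 6 mm.
- The last position check on the bystanders was rough:
  - Most were found within about 7 mm of their first reading.
  - The spare ring read about 15 mm off from the top and 20 mm off from the side, and the side reading of the glue jar about 11 mm off.
  - The top view mistook the globe for the glue jar.
  - The water cup had no first side reading to compare with.
  - The fingers never went near any of them, so I put the larger differences down to partial occlusion and detector error.

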